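# Take a bench mixer out of its transport lock and set it up

## Robot

A 7-joint arm with a two-finger parallel gripper is mounted at the origin on the work surface. World frame = base frame: x ahead of the robot, y to its left, z up, the work surface at z = 0. Lengths are in m, angles in rad, forces in N, time in s.
With the tool pointing down it reaches from about 0.425 to 0.875 m from the base axis. Payload 4.7 kg.
Tool frame: the origin (TCP) lies between the finger pads; the fingertips stand 11 mm ahead of it and the grasp point (between the pads) lies 8 mm behind it; z points along the fingers, y is the line along which they close (so a half turn about z gives the same grasp; the last joint's range is limited). The gripper opens to 87 mm and grips with 3 to 60 N. Pads are 19 mm wide; open, the fingers measure 117 mm over their backs; the gripper's body (75 mm by 190 mm) begins 51 mm behind the grasp point.
Start: joints at [-1.312, 0.321, -0.07, 1.45, 0.023, 1.371, -0.057], TCP at [0.158, 0.631, 0.234] pointing down, gripper open.
Joint ranges: [-2.86, 2.86], [-0.3, 2.09], [-1.38, 1.24], [0.06, 2.45], [-1.56, 4.7], [0.09, 2.05], [-2.69, 2.69]. Speed limits (rad/s): [2.57, 2.57, 3.14, 3.14, 3.14, 3.14, 3.14].

## Interface

Orientations are given as a rotation vector (axis times angle).
In Python, from bench import ctrl gives the robot as it stands. The module is installed in compiled form; this text tells all that it offers.
- The arm moves only by the shell command python3 -m inch 'ROWS' [FORCE]. ROWS is JSON, a list of rows, each an object with "slide": the shift along the tool's x, y, z scaled (see below), a list of three; "angular": the turn, a rotation vector about the tool's x, y, z scaled (see below), a list of three; "claw": the opening, from -1 (shut) to 1 (fully open). In form: [{"slide": [tx, ty, tz], "angular": [rx, ry, rz], "claw": claw}, ...]. A call has 1 to 10 rows; each row is the pose to reach, as a shift and turn from the pose commanded when the call began, along the tool's axes at that moment; what a row does not reach only later rows make up. The controller multiplies each number of a shift by 0.25 m and each number of a turn by 30 degrees. A row lasts 1/10 s, in which the tool goes at most 50 mm and 8.59 degrees, less where a joint would pass 70% of its speed; a pose out of reach is approached as far as the arm can. A call with a number of a shift or a turn outside -1 to 1 is refused whole. A call with a gripper value outside its range is refused whole. The fingers move at their own pace and stop on an object; FORCE is the grip in N (left out, the last holds). Time passes only in rows, so rows that repeat a pose let the fingers close. It gives the time, the measured TCP pose, the force, the opening and the grip force at its end, in the units of the state.
- ctrl.get_state(): the state, without advancing time (a new reading comes with each control period).
- ctrl.get_image(name): name is "scene" or "top"; returns a dict with "color" (480x640x3 uint8, red, green, blue), "depth" (480x640 float32, m along the optical axis (not along the pixel's ray), 0 where there is no reading), "camera_matrix" (3x3 intrinsics, pixels), "extrinsics" (4x4, takes a point from camera to world coordinates). Camera axes: x right, y up, looking along -z (the intrinsics and any distortion apply to the point x, -y, -z); pixel columns grow to the right and rows downward; lengths in m; the calibration is good to about 2 mm. A picture is of the moment at which its call begins.
- ctrl.close_job(): hands the job in; it is judged then, once.
Trained networks look in the newest picture that a camera, given by its name, has taken for a name from the list of things; names that differ only in an ending like _2 or _b are one class to them, and where a whole thing is asked for, a point or a joint stands for the part that bears it (a point fixed in the world has none). Each returns a list of dicts, best first, with "confidence" (0 to 1); they miss things now and then, are a little off and sometimes report something else, mostly with a low value. They report only what shows in the picture. A call takes as long as a camera call.
- ctrl.find_in(query, camera): "bbox" ([centre column, centre row, width, height] in pixels, round what is visible of it).
- ctrl.outline_of(query, camera): "mask" (480x640 bool, what is visible of it) and "bbox" ([centre column, centre row, width, height] in pixels, round what is visible of it).
The state is a dict: "time": time; "joint_positions": joint angles; "qd": joint speeds; "joint_torque": joint torques, N m; "position": TCP position; "tool_rot": TCP orientation; "ft_force": force on the tool from outside, world axes, zero at the start; "torque": the same for the moment, N m; "grip_width": opening from 0.0 (shut) to 1.0 (fully open); "grip_force": force on a finger pad.
Only numpy, scipy, OpenCV 4.12 (cv2) and the standard library are available. Lean on these libraries where they do the work, as an engineer would, in place of code of your own. Each camera call takes 0.05 s, during which the arm holds its last target. There are 200 camera calls.

## Task

Ready the mixing console on the bench for a test. First slide the round transport-lock knob fully to its end stop, so that its steel bolt is drawn clear of the level fader; then slide the source selector fully home to the end stop beside the socket that has the plug in it; and only then slide the level fader until the line on its cap is level with the point of the dark steel index clip. Leave the tape roll and the other things on and around the console where they are.

Things in the scene. Friction and masses are not known exactly. Their poses are not given: they have to be found in the camera images.
- console: Mixing console, fixed: steel case 260 x 340 mm, flat aluminium panel 55 mm above the bench, wooden cheeks 3 mm proud (372 mm over all). Origin: centre of underside; x from front (robot side) to back, y left, z up. All left/right/front/back are in this frame. Its three black grips slide in slots, flat tops 29 mm above the panel, friction 1.5 to 2.5 N; they stay where left.
- lock_top (a point): Centre of the top of the round transport-lock knob (24 mm diameter, 28 mm tall), front middle of the panel, console x = -34 mm. A flat steel bolt (10 mm wide, 4 mm thick, 1 mm above the panel) runs from it 84 mm to the left, through a staple 8 mm tall at console y = +78 mm, across the level fader's slot just behind the parked cap.
- lock (a joint): Lock travel in m: 0 = locked (knob at console y = +30 mm), grows as the knob slides right (console -y), 0.040 = right-hand end stop (unlocked, knob at y = -10 mm). Starts at 0 to 0.006. The bolt blocks the fader until the lock has moved about 30 mm.
- selector_top (a point): Centre of the top of the source selector grip (block 32 mm along console x, 18 mm along console y, 28 mm tall) on the back right of the panel, at console x = +55 mm.
- selector (a joint): Travel of the source selector in m along console y: 0 = right-hand end stop (grip at console y = -135 mm), 0.070 = left-hand end stop (grip at console y = -65 mm). It starts somewhere between, 0.020 to 0.050.
- plug: The plug in one of two sockets: upright black-sleeved plug 18 mm in diameter, 38 mm tall, fixed. Origin: centre of its foot on the panel. The sockets are at the back at console x = +105 mm, y = -145 mm (beside the selector's right-hand stop) or y = -55 mm (beside its left-hand stop); which one holds the plug changes.
- dust_cap: Flat black dust cap, 20 mm in diameter, 4 mm tall, fixed over the socket that is not in use. Origin: centre of its underside on the panel.
- level_top (a point): Centre of the top of the level fader cap (14 mm along console x, 26 mm along console y, 28 mm tall, a thin white line across the middle of its top along console y), on the left of the panel at console y = +100 mm. The line passes through this point.
- level (a joint): Travel of the level fader in m along console x: 0 = front end stop (cap at console x = -55 mm), 0.110 = back end stop (cap at console x = +55 mm). Starts parked at 0 to 0.006, held there by the lock bolt.
- index_clip: Dark steel index clip on the panel left of the fader slot, fixed; its place along the slot changes. A pointed tongue 8 mm wide, 4 mm tall points right, at the fader; left of it a block 16 x 14 mm, 12 mm tall. Origin: on the panel, in line with the point, 9 mm left of the tip, 32 mm left of the slot; axes as the console's. The fader is set when level_top has this origin's console x.
- tape_roll: Bystander: a loose roll of paper tape, 52 mm outside diameter, 18 mm tall, lying on the front right of the console's panel. Origin: centre of its underside.
- screwdriver: Bystander: loose screwdriver lying on the bench to the left of the console, about 0.2 m long, roughly along console x. Origin: centre of its underside.
- spray_can: Bystander: loose aluminium can, 52 mm in diameter, 130 mm tall, standing on the bench to the left of the console. Origin: centre of its underside.
- multimeter: Bystander: loose handheld meter, 150 x 80 mm, 40 mm tall, lying on the bench to the right of the console. Origin: centre of its underside.

How it is judged:
On the way, in this order (a step that is already met when the one before it is completed fails the run):
1. the transport lock is at its right-hand end stop (value of joint lock above 0.0375 m), for 0.2 s.
2. the source selector is at the end stop beside the plug, the lock still open (value of joint lock above 0.0375 m and ((y of plug in the frame of console above -0.1 m and value of joint selector above 0.0675 m) or (y of plug in the frame of console below -0.1 m and value of joint selector below 0.0025 m))), for 0.2 s.
3. the level fader is in line with the index clip, lock and selector still at their stops (all of step 2 and x of level_top in the frame of index_clip between -0.004 and 0.004 m), for 0.2 s.
At the end, for the whole second after the job is handed in: The lock knob is within 2.5 mm of its right-hand end stop, the source selector within 2.5 mm of the end stop beside the plug, and the fader's line within 4 mm of the index clip's point along the slot, all at rest; tape roll, screwdriver, can and meter within 15 mm of where they started (all of step 3 and velocity of joint lock between -0.005 and 0.005 m/s and velocity of joint selector between -0.005 and 0.005 m/s and velocity of joint level between -0.005 and 0.005 m/s and not (distance of tape_roll from where it was at the start of the episode above 0.015 m) and not (distance of screwdriver from where it was at the start of the episode above 0.015 m) and not (distance of spray_can from where it was at the start of the episode above 0.015 m) and not (distance of multimeter from where it was at the start of the episode above 0.015 m)); the robot touches nothing.
It fails at once if a bystander (tape roll, screwdriver, can or meter) is moved by more than 15 mm (distance of any of tape_roll, screwdriver, spray_can, multimeter from where it was at the start of the episode above 0.015 m).
It also fails if it takes over 64 s, if anything falls off the work surface, if the arm or the gripper's body presses on something with over 40 N, if the wrist force passes 120 N, or if a joint passes its speed limit or range.

## Working session

There is one attempt and no reset: what is moved stays moved. The work goes in short steps, Python scripts to look and compute and a shell command to move; the robot and the scene stay as the last step left them, time stands still between calls to the robot, and variables do not carry over. Pictures are saved under pics/ and viewed, at most 10 in all, crops included, and the job is handed in when it is done.

```bash
mkdir -p pics
cat > h.py <<'E'
import numpy as np, cv2
from bench import ctrl
from scipy.spatial.transform import Rotation as R
def world(im):
    d=im["depth"].astype(float);K=np.array(im["camera_matrix"]);E=np.array(im["extrinsics"])
    v,u=np.mgrid[0:480,0:640]
    p=np.stack([(u-K[0,2])/K[0,0]*d,-(v-K[1,2])/K[1,1]*d,-d],-1)
    w=p@E[:3,:3].T+E[:3,3]; w[d==0]=np.nan
    return w
def save(im,n): cv2.imwrite("pics/"+n,im["color"][:,:,::-1])
E
cat > a.py <<'E'
from h import *
s=ctrl.get_state();print({k:np.round(s[k],3) for k in ("time","position","tool_rot","grip_width")})
for c in ("top","scene"):
    im=ctrl.get_image(c);save(im,c+"0.png");w=world(im);np.save(c+"w.npy",w)
    print(c,np.round(im["extrinsics"],3).tolist())
    for q in ("console","lock_top","selector_top","level_top","plug","dust_cap","index_clip","tape_roll","spray_can","multimeter","screwdriver"):
        for o in ctrl.outline_of(q,c)[:2]:
            m=o["mask"];p=w[m];p=p[~np.isnan(p[:,0])]
            if len(p)==0: continue
            zt=np.percentile(p[:,2],95);t=p[p[:,2]>zt-.006]
            print(c,q,round(o["confidence"],2),np.round(o["bbox"]),m.sum(),"ztop",zt.round(3),"top mid",((np.percentile(t,2,0)+np.percentile(t,98,0))/2).round(4),"mean",t.mean(0).round(4))
E
python3 a.py
```

```text
{'time': np.float64(0.0), 'position': array([0.157, 0.63 , 0.232]), 'tool_rot': array([-3.840e-01, -3.118e+00,  3.000e-03]), 'grip_width': np.float64(1.003)}
top [[0.03, 0.995, -0.099, 0.488], [-1.0, 0.03, 0.0, 0.009], [0.003, 0.099, 0.995, 1.004], [0.0, 0.0, 0.0, 1.0]]
top console 0.8 [360. 245. 192. 150.] 20144 ztop 0.059 top mid [ 0.5636 -0.0813  0.0594] mean [ 0.5625 -0.0787  0.0558]
top lock_top 0.54 [337. 259.  41.  15.] 210 ztop 0.085 top mid [ 0.5274 -0.0611  0.083 ] mean [ 0.5266 -0.0616  0.0832]
top lock_top 0.3 [396. 210.   9.  13.] 162 ztop 0.086 top mid [ 0.634  -0.1568  0.0836] mean [ 0.6341 -0.1565  0.0832]
top selector_top 0.68 [395. 209.  14.  15.] 156 ztop 0.086 top mid [ 0.6341 -0.1563  0.0836] mean [ 0.6345 -0.1564  0.0832]
top level_top 0.47 [318. 274.   6.  13.] 82 ztop 0.086 top mid [0.4972 0.0082 0.083 ] mean [0.4977 0.0085 0.0833]
top dust_cap 0.47 [379. 190.   7.   6.] 66 ztop 0.062 top mid [ 0.6781 -0.1162  0.0596] mean [ 0.6777 -0.1156  0.0588]
top index_clip 0.62 [295. 238.  19.  13.] 83 ztop 0.068 top mid [0.5658 0.0734 0.0658] mean [0.5651 0.0738 0.0661
[... 1593 characters left out ...]
  21.  20.] 406 ztop 0.074 top mid [ 0.5102 -0.1989  0.0721] mean [ 0.5118 -0.1989  0.0726]
scene tape_roll 0.47 [323. 216.  47.  23.] 349 ztop 0.085 top mid [ 0.5278 -0.0585  0.0831] mean [ 0.5283 -0.058   0.084 ]
scene spray_can 0.77 [462. 270.  46.  70.] 2100 ztop 0.131 top mid [0.5154 0.2524 0.1292] mean [0.5168 0.2524 0.1303]
scene multimeter 0.7 [144. 206.  73.  57.] 2411 ztop 0.039 top mid [ 0.6428 -0.4062  0.0371] mean [ 0.6467 -0.4046  0.0353]
scene screwdriver 0.71 [401. 263.  36.  72.] 730 ztop 0.027 top mid [0.458  0.1267 0.0244] mean [0.4592 0.1273 0.0244]
scene screwdriver 0.54 [196. 235.   5.  15.] 124 ztop 0.092 top mid [ 0.6948 -0.2008  0.0905] mean [ 0.6955 -0.2001  0.0904]
```

Run:
```python
import cv2
a=cv2.imread("pics/top0.png")[150:350,180:540];b=cv2.imread("pics/scene0.png")[150:340,100:460]
cv2.imwrite("pics/v1.png",cv2.resize(a,None,fx=2.2,fy=2.2,interpolation=cv2.INTER_CUBIC));cv2.imwrite("pics/v2.png",cv2.resize(b,None,fx=2.2,fy=2.2,interpolation=cv2.INTER_CUBIC))
```

```text
(no output)
```

View pics/v1.png

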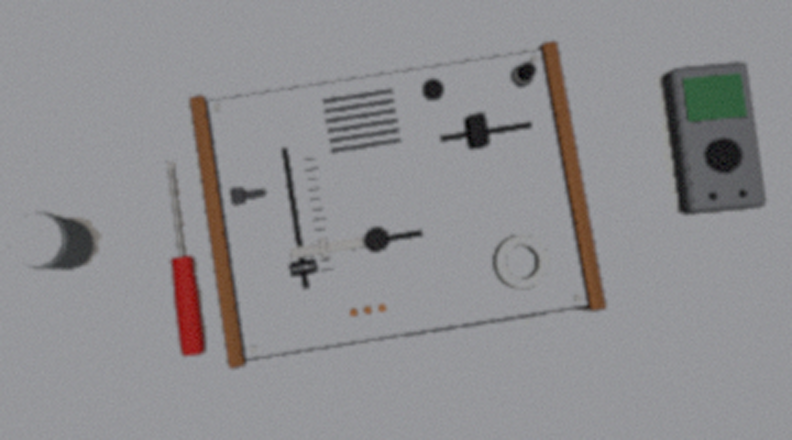

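View pics/v2.png

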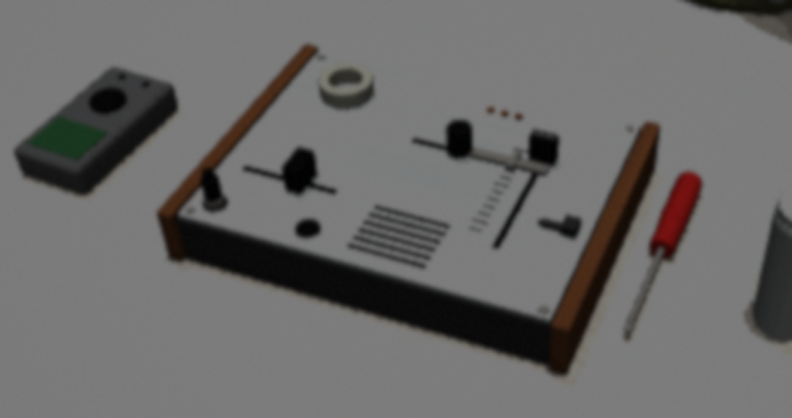

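The top crop shows the knob at (376,239), the fader cap at (302,267), the clip with its tip at (265,193), the selector at (477,130), the plug at (522,72) in the right socket and the dust cap at (432,90). The selector therefore goes right. The scene view agrees. Next I fit the console frame.

```bash
cat > b.py <<'E'
from h import *
ws={c:np.load(c+"w.npy") for c in("top","scene")}
for c,w in ws.items():
    p=w.reshape(-1,3);p=p[(p[:,2]>.045)&(p[:,2]<.064)&(abs(p[:,0]-.565)<.2)&(abs(p[:,1]+.08)<.23)]
    r=cv2.minAreaRect(p[:,:2].astype(np.float32));print(c,"rect",r)
    print("panel z",np.median(p[:,2]))
from scipy.optimize import least_squares
def fit(obs):
    # obs: (worldxy, local x or None, local y or None)
    def f(q):
        cs,sn=np.cos(q[2]),np.sin(q[2]);o=[]
        for P,lx,ly in obs:
            d=np.array(P)-q[:2];l=(cs*d[0]+sn*d[1],-sn*d[0]+cs*d[1])
            if lx is not None:o.append(l[0]-lx)
            if ly is not None:o.append(l[1]-ly)
        return np.array(o)
    s=least_squares(f,[.565,-.08,-.15]);return s.x,f(s.x)
A=lambda lock,sel,lev,plug,cap:[(lock,-.034,None),(sel,.055,None),(lev,None,.1),(plug,.105,-.145),(cap,.105,-.055)]
q,e=fit([((.634,-.1568),.055,None),((.4972,.0082),None,.1),((.6938,-.2019),.105,-.145),((.678,-.116),.105,-.055)])
print(q.round(4),np.degrees(q[2]),e.round(4))
E
python3 b.py
```

```text
top rect ((0.5651918053627014, -0.08118480443954468), (0.2700915038585663, 0.3727279603481293), 10.61064338684082)
panel z 0.05474170834973907
scene rect ((0.5650080442428589, -0.07906004786491394), (0.2729331851005554, 0.37285614013671875), 10.479838371276855)
panel z 0.055596463308258404
[ 0.5638 -0.0807  0.1898] 10.87230344883701 [-0.0004 -0.0002 -0.0002  0.0014  0.0005 -0.0012]
```

```bash
cat > c.py <<'E'
from h import *
O={"top":(.5651,-.0809),"scene":(.5652,-.079)};Y=np.radians(10.6)
def loc(p,c):
    d=np.asarray(p)[...,:2]-O[c];return np.stack([np.cos(Y)*d[...,0]+np.sin(Y)*d[...,1],-np.sin(Y)*d[...,0]+np.cos(Y)*d[...,1]],-1)
def blobs(c,w):
    l=loc(w,c);z=w[...,2]
    for n,box,zr in (("lock",(-.055,-.01,-.04,.05),(.079,.09)),("sel",(.025,.085,-.165,-.035),(.079,.09)),("level",(-.08,.08,.08,.12),(.079,.09)),("clip",(-.08,.08,.125,.16),(.062,.072)),("plug",(.085,.125,-.17,-.03),(.085,.1)),("tape",(-.11,-.01,-.17,-.05),(.068,.078))):
        m=(l[...,0]>box[0])&(l[...,0]<box[1])&(l[...,1]>box[2])&(l[...,1]<box[3])&(z>zr[0])&(z<zr[1])
        if m.sum()<3: print(c,n,"-");continue
        q=l[m];print(c,n,m.sum(),"mean",(q.mean(0)*1000).round(1),"mid",((q.min(0)+q.max(0))*500).round(1),"ext",(np.ptp(q,axis=0)*1000).round(1))
def move(dx,dy,dz=0,rel=True):
    "world target -> tool-scaled slide"
    s=ctrl.get_state();t=R.from_rotvec(s["tool_rot"])
    return (t.inv().apply([dx,dy,dz])/.25).round(4)
def wp(lx,ly):
    o=np.array([.5652,-.080]);return o+[np.cos(Y)*lx-np.sin(Y)*ly,np.sin(Y)*lx+np.cos(Y)*ly]
def goto(lx,ly,z):
    s=ctrl.get_state();w=wp(lx,ly);d=np.r_[w,z]-s["position"]
    t=R.from_rotvec(s["tool_rot"]).as_matrix()
    print("to",(lx,ly,z),"world",w.round(4),"pos",np.round(s["position"],4),"slide",move(*d),"closing-dir yaw err deg",round(np.degrees((Y+np.pi/2-np.arctan2(t[1,1],t[0,1])+np.pi/2)%np.pi-np.pi/2),2),"toolz",t[:,2].round(3),"F",np.round(s["ft_force"],1),"w",round(float(s["grip_width"]),3),"t",round(float(s["time"]),2))
E
python3 - <<'E'
from c import *
for c in("top","scene"): blobs(c,np.load(c+"w.npy"))
goto(-.034,.028,.15)
E
```

```text
top lock 100 mean [-34.   26.2] mid [-34.4  26.5] ext [23.3 22.1]
top sel 125 mean [ 54.  -87.1] mid [ 54.7 -87.4] ext [32.4 18.2]
top level 78 mean [-49.8 100.3] mid [-49.8 100. ] ext [13.7 24.3]
top clip 49 mean [ 27.  151.9] mid [ -7.8 152.3] ext [89.6 14.5]
top plug 25 mean [ 104.2 -145. ] mid [ 105.9 -144.2] ext [12.  12.6]
top tape 297 mean [ -76.7 -108.6] mid [ -76.6 -109. ] ext [49.9 51.5]
scene lock 92 mean [-33.   27.2] mid [-34.2  26.6] ext [25.4 23.1]
scene sel 125 mean [ 55.9 -86.3] mid [ 54.2 -86.9] ext [33.2 18.4]
scene level 80 mean [-48.3 101.2] mid [-49.6 100.3] ext [16.9 25.4]
scene clip 66 mean [ 30.7 152.1] mid [ 28.2 147.9] ext [18.3 23.1]
scene plug 42 mean [ 105.4 -143.8] mid [ 104.6 -144.6] ext [11.4 13.2]
scene tape 240 mean [ -76.1 -107.9] mid [ -76.9 -107.8] ext [53.4 51.3]
to (-0.034, 0.028, 0.15) world [ 0.5266 -0.0587] pos [0.1575 0.6306 0.2336] slide [-2.1006 -2.3176  0.3342] closing-dir yaw err deg 24.62 toolz [ 0.  0. -1.] F [ 0.1 -0.5  0.2] w 1.0 t 1.2
```

```bash
python3 -m inch '[{"slide":[-0.1,-0.1,0],"angular":[0,0,0],"claw":0},{"slide":[-0.22,-0.22,0],"angular":[0,0,0],"claw":0},{"slide":[-0.35,-0.35,0],"angular":[0,0,0],"claw":0},{"slide":[-0.48,-0.48,0],"angular":[0,0,0],"claw":0},{"slide":[-0.61,-0.61,0],"angular":[0,0,0],"claw":0},{"slide":[-0.74,-0.74,0],"angular":[0,0,0],"claw":0},{"slide":[-0.87,-0.87,0],"angular":[0,0,0],"claw":0},{"slide":[-1,-1,0],"angular":[0,0,0],"claw":0}]' 25
python3 -m inch '[{"slide":[-0.1,-0.12,0],"angular":[0,0,0],"claw":0},{"slide":[-0.22,-0.24,0],"angular":[0,0,-0.1],"claw":0},{"slide":[-0.35,-0.38,0],"angular":[0,0,-0.25],"claw":0},{"slide":[-0.48,-0.52,0],"angular":[0,0,-0.45],"claw":0},{"slide":[-0.61,-0.66,0],"angular":[0,0,-0.65],"claw":0},{"slide":[-0.74,-0.8,0],"angular":[0,0,-0.82],"claw":0},{"slide":[-0.87,-0.92,0],"angular":[0,0,-0.82],"claw":0},{"slide":[-1,-1,0],"angular":[0,0,-0.82],"claw":0},{"slide":[-1,-1,0],"angular":[0,0,-0.82],"claw":0}]'
python3 -c "
from c import *
goto(-.034,.0265,.15);goto(-.034,.0265,.077)"
```

```text
time: 2.0
position: [0.3403, 0.3258, 0.2339]
tool_rot: [0.383, 3.118, 0.002]
ft_force: [1.0, 0.6, -0.4]
grip_width: 0.505
grip_force: 0.0
time: 2.9
position: [0.5239, 0.0189, 0.234]
tool_rot: [-0.276, 3.127, -0.005]
ft_force: [0.1, -0.1, -0.1]
grip_width: 0.501
grip_force: 0.0
to (-0.034, 0.0265, 0.15) world [ 0.5269 -0.0602] pos [0.5239 0.0189 0.234 ] slide [ 0.0442 -0.3124  0.3369] closing-dir yaw err deg 0.5 toolz [ 0.002 -0.003 -1.   ] F [ 0.1 -0.1 -0.1] w 0.501 t 2.9
to (-0.034, 0.0265, 0.077) world [ 0.5269 -0.0602] pos [0.5239 0.0189 0.234 ] slide [ 0.0448 -0.3114  0.6289] closing-dir yaw err deg 0.5 toolz [ 0.002 -0.003 -1.   ] F [ 0.1 -0.1 -0.1] w 0.501 t 2.9
```

```bash
python3 -m inch '[{"slide":[0.02,-0.12,0],"angular":[0,0,0],"claw":0},{"slide":[0.045,-0.26,0.04],"angular":[0,0,0],"claw":0},{"slide":[0.045,-0.312,0.15],"angular":[0,0,-0.015],"claw":0},{"slide":[0.045,-0.312,0.3],"angular":[0,0,-0.015],"claw":0},{"slide":[0.045,-0.312,0.43],"angular":[0,0,-0.015],"claw":0},{"slide":[0.045,-0.312,0.53],"angular":[0,0,-0.015],"claw":0},{"slide":[0.045,-0.312,0.6],"angular":[0,0,-0.015],"claw":0},{"slide":[0.045,-0.312,0.628],"angular":[0,0,-0.015],"claw":0},{"slide":[0.045,-0.312,0.628],"angular":[0,0,-0.015],"claw":0}]' 25
python3 -m inch '[{"slide":[0,0,0],"angular":[0,0,0],"claw":-0.3},{"slide":[0,0,0],"angular":[0,0,0],"claw":-1},{"slide":[0,0,0],"angular":[0,0,0],"claw":-1},{"slide":[0,0,0],"angular":[0,0,0],"claw":-1},{"slide":[0,0,0],"angular":[0,0,0],"claw":-1},{"slide":[0,0,0],"angular":[0,0,0],"claw":-1}]' 20
python3 -c "
from c import *
goto(-.034,-.012,.077)"
```

```text
time: 3.8
position: [0.524, -0.0537, 0.0759]
tool_rot: [0.303, -3.125, -0.0]
ft_force: [0.7, -1.2, -0.3]
grip_width: 0.504
grip_force: 0.0
time: 4.4
position: [0.5261, -0.0564, 0.0777]
tool_rot: [-0.3, 3.124, -0.004]
ft_force: [1.6, -5.2, 0.6]
grip_width: 0.269
grip_force: 20.0
to (-0.034, -0.012, 0.077) world [ 0.534 -0.098] pos [ 0.5261 -0.0564  0.0777] slide [ 0.0008 -0.1693  0.0034] closing-dir yaw err deg -0.35 toolz [ 0.004 -0.002 -1.   ] F [ 1.6 -5.2  0.6] w 0.269 t 4.4
```

```bash
python3 -m inch '[{"slide":[0,-0.02,0],"angular":[0,0,0],"claw":-1},{"slide":[0,-0.05,0],"angular":[0,0,0],"claw":-1},{"slide":[0,-0.08,0],"angular":[0,0,0],"claw":-1},{"slide":[0,-0.11,0],"angular":[0,0,0],"claw":-1},{"slide":[0,-0.13,0],"angular":[0,0,0],"claw":-1},{"slide":[0,-0.145,0],"angular":[0,0,0],"claw":-1},{"slide":[0,-0.155,0],"angular":[0,0,0],"claw":-1},{"slide":[0,-0.16,0],"angular":[0,0,0],"claw":-1},{"slide":[0,-0.16,0],"angular":[0,0,0],"claw":-1}]'
python3 -c "
from c import *
goto(-.034,-.012,.077)"
```

```text
time: 5.3
position: [0.5329, -0.0927, 0.0777]
tool_rot: [-0.302, 3.126, 0.004]
ft_force: [-1.0, 2.3, 7.5]
grip_width: 0.267
grip_force: 20.0
to (-0.034, -0.012, 0.077) world [ 0.534 -0.098] pos [ 0.5329 -0.0927  0.0777] slide [-0.     -0.022   0.0027] closing-dir yaw err deg -0.44 toolz [ 0.001  0.002 -1.   ] F [-1.   2.3  7.5] w 0.267 t 5.3
```

```bash
python3 -m inch '[{"slide":[0,-0.01,0],"angular":[0,0,0],"claw":-1},{"slide":[0,-0.02,0],"angular":[0,0,0],"claw":-1},{"slide":[0,-0.025,0],"angular":[0,0,0],"claw":-1},{"slide":[0,-0.025,0],"angular":[0,0,0],"claw":-1},{"slide":[0,-0.025,0],"angular":[0,0,0],"claw":-1}]'
python3 -c "
from c import *
goto(-.034,-.012,.077)"
```

```text
time: 5.8
position: [0.5336, -0.0961, 0.0777]
tool_rot: [0.305, -3.126, -0.009]
ft_force: [-4.3, 6.6, 10.6]
grip_width: 0.264
grip_force: 20.0
to (-0.034, -0.012, 0.077) world [ 0.534 -0.098] pos [ 0.5336 -0.0961  0.0777] slide [ 0.     -0.008   0.0026] closing-dir yaw err deg -0.53 toolz [-0.001  0.006 -1.   ] F [-4.3  6.6 10.6] w 0.264 t 5.8
```

```bash
python3 -m inch '[{"slide":[0,-0.01,0],"angular":[0,0,0],"claw":-1},{"slide":[0,-0.016,0],"angular":[0,0,0],"claw":-1},{"slide":[0,-0.016,0],"angular":[0,0,0],"claw":-1},{"slide":[0,-0.016,0],"angular":[0,0,0],"claw":-1}]'
python3 -m inch '[{"slide":[0,0,0],"angular":[0,0,0],"claw":-0.2},{"slide":[0,0,0],"angular":[0,0,0],"claw":0},{"slide":[0,0.01,0],"angular":[0,0,0],"claw":0},{"slide":[0,0.01,-0.05],"angular":[0,0,0],"claw":0},{"slide":[0,0.01,-0.15],"angular":[0,0,0],"claw":0},{"slide":[0,0.01,-0.3],"angular":[0,0,0],"claw":0},{"slide":[0.15,0.01,-0.45],"angular":[0,0,0],"claw":0},{"slide":[0.3,0,-0.5],"angular":[0,0,0],"claw":0},{"slide":[0.4,0,-0.5],"angular":[0,0,0],"claw":0},{"slide":[0.4,0,-0.5],"angular":[0,0,0],"claw":0}]'
python3 -c "
from c import *
goto(.055,-.087,.15);goto(.055,-.087,.077)
for c in('top','scene'):im=ctrl.get_image(c);save(im,c+'1.png');blobs(c,world(im))"
```

```text
time: 6.2
position: [0.5337, -0.0963, 0.0776]
tool_rot: [0.308, -3.124, -0.018]
ft_force: [-5.7, 12.6, 13.1]
grip_width: 0.265
grip_force: 20.0
time: 7.2
position: [0.434, -0.1245, 0.2027]
tool_rot: [-0.296, 3.126, 0.005]
ft_force: [0.1, 1.1, 0.1]
grip_width: 0.5
grip_force: 0.0
to (0.055, -0.087, 0.15) world [ 0.6353 -0.1554] pos [ 0.434  -0.1245  0.2027] slide [-0.7671 -0.2734  0.2119] closing-dir yaw err deg -0.23 toolz [ 0.002  0.003 -1.   ] F [0.1 1.1 0.1] w 0.5 t 7.2
to (0.055, -0.087, 0.077) world [ 0.6353 -0.1554] pos [ 0.434  -0.1245  0.2027] slide [-0.7664 -0.2741  0.5039] closing-dir yaw err deg -0.23 toolz [ 0.002  0.003 -1.   ] F [0.1 1.1 0.1] w 0.5 t 7.2
top lock 96 mean [-34.5  -9.3] mid [-34.6  -9.5] ext [21.6 22.2]
top sel 128 mean [ 54.5 -86.8] mid [ 54.6 -87.1] ext [31.5 18.4]
top level 78 mean [-49.9 100.2] mid [-49.8 100. ] ext [13.7 24.3]
top clip 50 mean [ 28.6 151.8] mid [ 28.9 152.1] ext [15.8 13.9]
top plug 30 mean [ 103.6 -144.4] mid [ 104.6 -144.2] ext [13.2 11.5]
top tape 297 mean [ -76.7 -108.7] mid [ -76.6 -108.8] ext [49.9 51.2]
scene lock 91 mean [-33.   -8.6] mid [-33.9  -9.5] ext [23.1 24.3]
scene sel 124 mean [ 56.1 -85.9] mid [ 53.9 -87.5] ext [34.  19.8]
scene level 75 mean [-48.7 101. ] mid [-50.4 100.5] ext [17.4 25.6]
scene clip 62 mean [ 30.3 152. ] mid [ 28.8 145.6] ext [18.7 27.1]
scene plug 40 mean [ 105.5 -143.5] mid [ 105.1 -143.5] ext [13.7 11.3]
scene tape 248 mean [ -75.9 -107.5] mid [ -76.6 -108. ] ext [53.1 50.7]
```

```bash
python3 -m inch '[{"slide":[-0.12,-0.05,0],"angular":[0,0,0],"claw":-0.1},{"slide":[-0.28,-0.11,0],"angular":[0,0,0],"claw":-0.1},{"slide":[-0.45,-0.17,0],"angular":[0,0,0],"claw":-0.1},{"slide":[-0.62,-0.23,0],"angular":[0,0,0],"claw":-0.1},{"slide":[-0.72,-0.274,0.05],"angular":[0,0,0],"claw":-0.1},{"slide":[-0.767,-0.274,0.16],"angular":[0,0,0],"claw":-0.1},{"slide":[-0.767,-0.274,0.3],"angular":[0,0,0],"claw":-0.1},{"slide":[-0.767,-0.274,0.42],"angular":[0,0,0],"claw":-0.1},{"slide":[-0.767,-0.274,0.5],"angular":[0,0,0],"claw":-0.1},{"slide":[-0.767,-0.274,0.5],"angular":[0,0,0],"claw":-0.1}]' 20
python3 -m inch '[{"slide":[0,0,0],"angular":[0,0,0],"claw":-0.5},{"slide":[0,0,0],"angular":[0,0,0],"claw":-1},{"slide":[0,0,0],"angular":[0,0,0],"claw":-1},{"slide":[0,0,0],"angular":[0,0,0],"claw":-1},{"slide":[0,0,0],"angular":[0,0,0],"claw":-1},{"slide":[0,0,0],"angular":[0,0,0],"claw":-1}]'
python3 -c "
from c import *
goto(.055,-.135,.077)"
```

```text
time: 8.3
position: [0.6357, -0.1522, 0.0718]
tool_rot: [0.303, -3.119, -0.001]
ft_force: [0.2, 0.7, 0.8]
grip_width: 0.452
grip_force: 0.0
time: 8.9
position: [0.6387, -0.154, 0.0781]
tool_rot: [-0.301, 3.124, -0.001]
ft_force: [1.3, -1.8, 5.9]
grip_width: 0.203
grip_force: 20.0
to (0.055, -0.135, 0.077) world [ 0.6441 -0.2026] pos [ 0.6387 -0.154   0.0781] slide [ 0.016  -0.1949  0.0045] closing-dir yaw err deg -0.41 toolz [ 0.003 -0.001 -1.   ] F [ 1.3 -1.8  5.9] w 0.203 t 8.9
```

```bash
python3 -m inch '[{"slide":[0,-0.02,0],"angular":[0,0,0],"claw":-1},{"slide":[0,-0.055,0],"angular":[0,0,0],"claw":-1},{"slide":[0,-0.09,0],"angular":[0,0,0],"claw":-1},{"slide":[0,-0.125,0],"angular":[0,0,0],"claw":-1},{"slide":[0,-0.155,0],"angular":[0,0,0],"claw":-1},{"slide":[0,-0.18,0],"angular":[0,0,0],"claw":-1},{"slide":[0,-0.195,0],"angular":[0,0,0],"claw":-1},{"slide":[0,-0.205,0],"angular":[0,0,0],"claw":-1},{"slide":[0,-0.21,0],"angular":[0,0,0],"claw":-1},{"slide":[0,-0.21,0],"angular":[0,0,0],"claw":-1}]'
python3 -c "
from c import *
goto(.055,-.135,.077)"
```

```text
time: 9.9
position: [0.6477, -0.202, 0.078]
tool_rot: [0.304, -3.127, -0.008]
ft_force: [-3.4, 4.8, 11.1]
grip_width: 0.205
grip_force: 20.0
to (0.055, -0.135, 0.077) world [ 0.6441 -0.2026] pos [ 0.6477 -0.202   0.078 ] slide [0.0147 0.0004 0.0041] closing-dir yaw err deg -0.5 toolz [-0.001  0.005 -1.   ] F [-3.4  4.8 11.1] w 0.205 t 9.9
```

Local y is -135, at the stop. One more small push, then release, back off to the front and look.

```bash
python3 -m inch '[{"slide":[0,-0.01,0],"angular":[0,0,0],"claw":-1},{"slide":[0,-0.022,0],"angular":[0,0,0],"claw":-1},{"slide":[0,-0.022,0],"angular":[0,0,0],"claw":-1},{"slide":[0,-0.022,0],"angular":[0,0,0],"claw":-1}]'
python3 -m inch '[{"slide":[0,0,0],"angular":[0,0,0],"claw":-0.4},{"slide":[0,0,0],"angular":[0,0,0],"claw":-0.2},{"slide":[0,0.015,0],"angular":[0,0,0],"claw":-0.2},{"slide":[0,0.015,-0.05],"angular":[0,0,0],"claw":-0.2},{"slide":[0,0.015,-0.15],"angular":[0,0,0],"claw":-0.1},{"slide":[0,0.015,-0.3],"angular":[0,0,0],"claw":0},{"slide":[0.12,0.1,-0.45],"angular":[0,0,0],"claw":0},{"slide":[0.3,0.2,-0.5],"angular":[0,0,0],"claw":0},{"slide":[0.46,0.3,-0.5],"angular":[0,0,0],"claw":0},{"slide":[0.62,0.4,-0.5],"angular":[0,0,0],"claw":0}]'
python3 -m inch '[{"slide":[0.12,0.1,0],"angular":[0,0,0],"claw":0},{"slide":[0.2,0.2,0],"angular":[0,0,0],"claw":0},{"slide":[0.2,0.2,0],"angular":[0,0,0],"claw":0}]'
python3 -c "
from c import *
goto(-.05,.1,.15);goto(-.05,.1,.08)
for c in('top','scene'):im=ctrl.get_image(c);save(im,c+'2.png');blobs(c,world(im))"
```

```text
time: 10.3
position: [0.6478, -0.2022, 0.0779]
tool_rot: [0.308, -3.123, -0.021]
ft_force: [-8.0, 13.7, 17.6]
grip_width: 0.205
grip_force: 20.0
time: 11.3
position: [0.4758, -0.1426, 0.202]
tool_rot: [-0.299, 3.127, -0.001]
ft_force: [-1.0, 0.6, 2.1]
grip_width: 0.497
grip_force: 0.0
time: 11.6
position: [0.4162, -0.1003, 0.2018]
tool_rot: [-0.306, 3.126, 0.007]
ft_force: [0.5, 0.5, -0.0]
grip_width: 0.503
grip_force: 0.0
to (-0.05, 0.1, 0.15) world [0.4977 0.0091] pos [ 0.4162 -0.1003  0.2018] slide [-0.4043  0.365   0.2094] closing-dir yaw err deg -0.59 toolz [ 0.     0.005 -1.   ] F [ 0.5  0.5 -0. ] w 0.503 t 11.6
to (-0.05, 0.1, 0.08) world [0.4977 0.0091] pos [ 0.4162 -0.1003  0.2018] slide [-0.4039  0.3637  0.4894] closing-dir yaw err deg -0.59 toolz [ 0.     0.005 -1.   ] F [ 0.5  0.5 -0. ] w 0.503 t 11.6
top lock 96 mean [-34.5  -9.3] mid [-34.6  -9.6] ext [21.7 22.5]
top sel 127 mean [  54.8 -134.1] mid [  54.8 -134.2] ext [31.2 18.3]
top level 78 mean [-49.9 100.3] mid [-49.8 100.1] ext [13.8 24. ]
top clip 50 mean [ 28.6 151.8] mid [ 29.1 152. ] ext [15.6 13.8]
top plug 27 mean [ 103.8 -143.8] mid [ 103.4 -143.8] ext [10.1 12.5]
top tape 294 mean [ -76.8 -108.6] mid [ -76.6 -109. ] ext [50.  50.8]
scene lock 92 mean [-33.1  -8.7] mid [-34.5 -10. ] ext [24.5 24.1]
scene sel 122 mean [  55.7 -133.3] mid [  53.9 -134.5] ext [33.7 19.7]
scene level 80 mean [-48.3 101.1] mid [-49.6 100.4] ext [15.8 24.8]
scene clip 59 mean [ 30.3 152.6] mid [ 28.3 152. ] ext [17.8 13.7]
scene plug 41 mean [ 104.7 -143.7] mid [ 104.4 -144.8] ext [14.4 11.6]
scene tape 245 mean [ -76.  -107.6] mid [ -78.2 -108.4] ext [52.9 50.1]
```

```bash
python3 -m inch '[{"slide":[-0.08,0.08,0],"angular":[0,0,0],"claw":0},{"slide":[-0.18,0.17,0],"angular":[0,0,0],"claw":0},{"slide":[-0.28,0.26,0],"angular":[0,0,-0.02],"claw":0},{"slide":[-0.36,0.32,0],"angular":[0,0,-0.02],"claw":0},{"slide":[-0.4,0.36,0.04],"angular":[0,0,-0.02],"claw":0},{"slide":[-0.404,0.364,0.14],"angular":[0,0,-0.02],"claw":0},{"slide":[-0.404,0.364,0.26],"angular":[0,0,-0.02],"claw":0},{"slide":[-0.404,0.364,0.36],"angular":[0,0,-0.02],"claw":0},{"slide":[-0.404,0.364,0.43],"angular":[0,0,-0.02],"claw":0},{"slide":[-0.404,0.364,0.46],"angular":[0,0,-0.02],"claw":0}]' 20
python3 -m inch '[{"slide":[0,0,0.01],"angular":[0,0,0],"claw":0},{"slide":[0,0,0.02],"angular":[0,0,0],"claw":0},{"slide":[0,0,0.03],"angular":[0,0,0],"claw":0},{"slide":[0,0,0.03],"angular":[0,0,0],"claw":0}]'
python3 -c "
from c import *
goto(-.05,.1,.08)"
```

```text
time: 12.7
position: [0.5004, 0.0046, 0.0847]
tool_rot: [0.315, -3.123, 0.005]
ft_force: [0.5, -0.4, 0.4]
grip_width: 0.503
grip_force: 0.0
time: 13.1
position: [0.5009, 0.0064, 0.0795]
tool_rot: [-0.318, 3.124, 0.0]
ft_force: [0.2, -0.3, -0.6]
grip_width: 0.497
grip_force: 0.0
to (-0.05, 0.1, 0.08) world [0.4977 0.0091] pos [0.5009 0.0064 0.0795] slide [ 0.0104  0.0132 -0.0019] closing-dir yaw err deg -1.03 toolz [ 0.001  0.    -1.   ] F [ 0.2 -0.3 -0.6] w 0.497 t 13.1
```

```bash
python3 -m inch '[{"slide":[0.01,0.013,0],"angular":[0,0,0.034],"claw":0},{"slide":[0.01,0.013,0],"angular":[0,0,0.034],"claw":0},{"slide":[0.01,0.013,0],"angular":[0,0,0.034],"claw":-1},{"slide":[0.01,0.013,0],"angular":[0,0,0.034],"claw":-1},{"slide":[0.01,0.013,0],"angular":[0,0,0.034],"claw":-1},{"slide":[0.01,0.013,0],"angular":[0,0,0.034],"claw":-1},{"slide":[0.01,0.013,0],"angular":[0,0,0.034],"claw":-1},{"slide":[0.01,0.013,0],"angular":[0,0,0.034],"claw":-1}]' 20
python3 -c "
from c import *
goto(-.05,.1,.08);goto(.0286,.1,.08)"
```

```text
time: 13.9
position: [0.4974, 0.0092, 0.0792]
tool_rot: [-0.291, 3.128, 0.001]
ft_force: [-1.3, 0.8, 0.8]
grip_width: 0.297
grip_force: 20.0
to (-0.05, 0.1, 0.08) world [0.4977 0.0091] pos [0.4974 0.0092 0.0792] slide [-0.001  -0.0008 -0.0033] closing-dir yaw err deg -0.01 toolz [ 0.  0. -1.] F [-1.3  0.8  0.8] w 0.297 t 13.9
to (0.0286, 0.1, 0.08) world [0.5749 0.0236] pos [0.4974 0.0092 0.0792] slide [-0.3154 -0.0008 -0.0033] closing-dir yaw err deg -0.01 toolz [ 0.  0. -1.] F [-1.3  0.8  0.8] w 0.297 t 13.9
```

```bash
python3 -m inch '[{"slide":[-0.02,0,0],"angular":[0,0,0],"claw":-1},{"slide":[-0.06,0,0],"angular":[0,0,0],"claw":-1},{"slide":[-0.11,0,0],"angular":[0,0,0],"claw":-1},{"slide":[-0.16,0,0],"angular":[0,0,0],"claw":-1},{"slide":[-0.21,0,0],"angular":[0,0,0],"claw":-1},{"slide":[-0.25,0,0],"angular":[0,0,0],"claw":-1},{"slide":[-0.285,0,0],"angular":[0,0,0],"claw":-1},{"slide":[-0.305,0,0],"angular":[0,0,0],"claw":-1},{"slide":[-0.315,0,0],"angular":[0,0,0],"claw":-1},{"slide":[-0.315,0,0],"angular":[0,0,0],"claw":-1}]'
python3 -c "
from c import *
ctrl.get_image('top');goto(.0286,.1,.08)"
```

```text
time: 14.9
position: [0.5759, 0.0238, 0.0792]
tool_rot: [-0.29, 3.126, -0.0]
ft_force: [1.6, 1.9, 1.8]
grip_width: 0.298
grip_force: 20.0
to (0.0286, 0.1, 0.08) world [0.5749 0.0236] pos [0.5759 0.0238 0.0792] slide [ 0.0041 -0.0003 -0.0031] closing-dir yaw err deg -0.01 toolz [ 0.002  0.    -1.   ] F [1.7 1.7 2.5] w 0.3 t 14.95
```

```bash
python3 -m inch '[{"slide":[0.004,0,0],"angular":[0,0,0],"claw":-1},{"slide":[0.004,0,0],"angular":[0,0,0],"claw":-0.1},{"slide":[0.004,0,0],"angular":[0,0,0],"claw":-0.1},{"slide":[0.004,0,0],"angular":[0,0,0],"claw":-0.1},{"slide":[0.004,0,-0.04],"angular":[0,0,0],"claw":-0.1},{"slide":[0.004,0,-0.14],"angular":[0,0,0],"claw":-0.1},{"slide":[0.004,0,-0.3],"angular":[0,0,0],"claw":-0.1},{"slide":[0.15,-0.1,-0.45],"angular":[0,0,0],"claw":-0.1},{"slide":[0.3,-0.25,-0.5],"angular":[0,0,0],"claw":-0.1},{"slide":[0.45,-0.4,-0.5],"angular":[0,0,0],"claw":-0.1}]'
python3 -m inch '[{"slide":[0.12,-0.05,0],"angular":[0,0,0],"claw":0},{"slide":[0.12,-0.05,0],"angular":[0,0,0],"claw":0},{"slide":[0.12,-0.05,0],"angular":[0,0,0],"claw":0}]'
python3 -c "
from c import *
print(ctrl.get_state()['position'])
for c in('top','scene'):im=ctrl.get_image(c);save(im,c+'3.png');blobs(c,world(im))
a=cv2.imread('pics/top3.png')[150:350,180:540];cv2.imwrite('pics/v3.png',cv2.resize(a,None,fx=2.2,fy=2.2,interpolation=cv2.INTER_CUBIC))"
```

```text
time: 15.95
position: [0.4913, -0.085, 0.2062]
tool_rot: [-0.292, 3.123, -0.0]
ft_force: [-0.2, -1.0, 1.1]
grip_width: 0.45
grip_force: 0.0
time: 16.25
position: [0.4635, -0.1018, 0.2041]
tool_rot: [-0.288, 3.126, 0.003]
ft_force: [0.2, 0.5, -0.0]
grip_width: 0.494
grip_force: 0.0
[ 0.4634578  -0.10176216  0.20409046]
top lock 98 mean [-34.5  -9.4] mid [-34.6  -9.5] ext [21.5 22.1]
top sel 125 mean [  54.7 -134.3] mid [  54.8 -134.5] ext [31.9 19.1]
top level 78 mean [ 28.2 100.2] mid [ 28.4 100.3] ext [14.1 24.9]
top clip 50 mean [ 28.6 151.8] mid [ 29. 152.] ext [15.8 14. ]
top plug 26 mean [ 104.3 -143.9] mid [ 104.9 -144.3] ext [13.  12.3]
top tape 72 mean [ -58.7 -115.2] mid [ -60.  -115.4] ext [16.8 32.8]
scene lock 94 mean [-32.9  -8.7] mid [-34.3  -9.7] ext [24.1 24.8]
scene sel 122 mean [  55.8 -133.5] mid [  54.6 -134.4] ext [33.2 19. ]
scene level 88 mean [ 29.7 100.9] mid [ 28.3 100.3] ext [15.3 25.4]
scene clip 58 mean [ 30.3 152.8] mid [ 30.1 152.4] ext [15.8 13.6]
scene plug 39 mean [ 105.6 -143.7] mid [ 105.2 -144.8] ext [10.4 13.8]
scene tape 252 mean [ -76.  -107.4] mid [ -78.3 -107.6] ext [53.2 52. ]
```

View pics/v3.png

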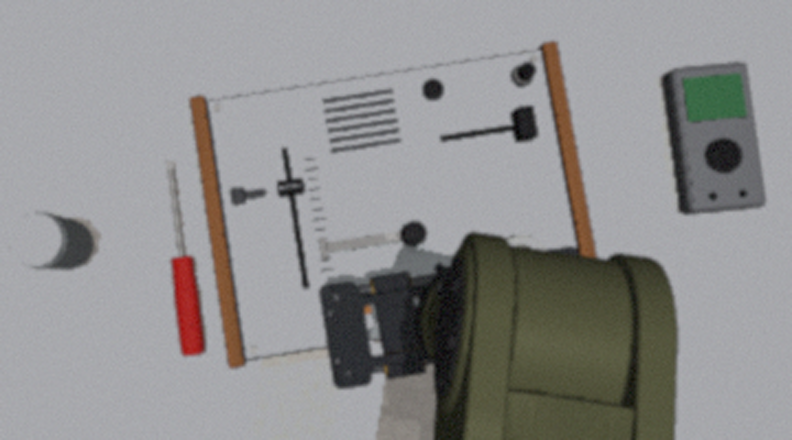

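The picture shows the fader line at (291,187) beside the clip tip at (265,193), about 0.5 mm off along the slot. The knob is at (413,233) and the selector at (524,124), both at their stops, and the bystanders have not moved. I am handing it in.

```bash
python3 -c "
from bench import ctrl
print(ctrl.close_job())"
```

```text
the job is handed in; nothing more can be done
None
```

The job is handed in: the lock knob and the selector (right-hand, plug side) are at their end stops, the fader line measured about 0.5 mm from the clip point, and the tape roll, screwdriver, can and meter were not disturbed; the hand-in returned no verdict.

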